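# Fit a mixing paddle in the drink mixer's chuck

### The arm

A 6-joint arm with a two-finger parallel gripper is mounted at the origin on the work surface. World frame = base frame: x ahead of the robot, y to its left, z up, the work surface at z = 0. Lengths are in m, angles in degrees, forces in N, time in s.
With the tool pointing down it reaches from about 0.4 to 0.825 m from the base axis. Payload 7 kg.
Tool frame: the origin (TCP) lies midway between the tips of the shut fingers; the grasp point (between the pads) lies ctrl.grasp_offset behind it (ctrl.grasp_offset is the distance from the TCP to the grasp point, in m); z points along the fingers, y is the line along which they close (so a half turn about z gives the same grasp; the last joint's range is limited). The gripper opens to 88 mm and grips with 3 to 60 N. Pads are 19 mm wide; open, the fingers measure 130 mm over their backs; the gripper's body (78 mm by 193 mm) begins 47 mm behind the grasp point.
Start: joints at [81.939, 20.546, 0.682, 0, -70.136, -16.507], TCP at [0.281, 0.614, 0.227] pointing down, gripper open.
Joint ranges: [-176.03, 176.03], [-82.01, 121.73], [-58.28, 71.71], [-173.87, 95.51], [-174.79, -0.11], [-173.66, 173.66]. Speed limits (degrees/s): [136.94, 136.94, 172.46, 180, 180, 180].

### API

Orientations are given as [roll, pitch, yaw] about the fixed x, y, z axes, in that order (R = Rz(yaw) Ry(pitch) Rx(roll)).
In Python, from plant import ctrl gives the robot as it stands. The module is installed in compiled form; this text tells all that it offers.
- The arm moves only by the tool send_rows, never from a script. Its argument "increments" is a list that holds one entry, the list of rows, each a list of 4 numbers: the shift along the world's x, y, z normalised to -1 to 1, where 1 is 0.2 m, then the turn about the world's z normalised to -1 to 1, where 1 is 1.5 rad. In form: [[[x, y, z, roll], ...]]. A call has 1 to 12 rows; each row is the pose to reach, as a shift and turn from the pose commanded when the call began; what a row does not reach only later rows make up. A row lasts 1/8 s, in which the tool goes at most 62.5 mm and 10.7 degrees, less where a joint would pass 70% of its speed; a pose out of reach is approached as far as the arm can. A call with a number of a shift or a turn outside -1 to 1 is refused whole. A call with a gripper value outside its range is refused whole. "jaw" is the opening, from 0 (shut) to 1 (fully open), set as the call begins (left out, the last holds). The fingers move at their own pace and stop on an object; the grip force is fixed at half the most. Time passes only in rows, so rows that repeat a pose let the fingers close. It gives the time, the measured TCP pose, the force, the opening and the grip force at its end, in the units of the state.
- ctrl.get_obs(): the state, without advancing time (a new reading comes with each control period).
- ctrl.snapshot(name): name is "side" or "top"; returns the picture (384x512x3 uint8, red, green, blue); there is no depth.
- ctrl.calibration(name): a dict with "mtx" (3x3 intrinsics, pixels), "eye" and "attitude" of the camera in the world. Camera axes: x right, y up, looking along -z (the intrinsics and any distortion apply to the point x, -y, -z); pixel columns grow to the right and rows downward; lengths in m; the calibration is good to about 2 mm. A picture is of the moment at which its call begins. calibration takes no time and is no camera call.
- ctrl.close_job(): hands the job in; it is judged then, once.
Trained networks look in the newest picture that a camera, given by its name, has taken for a name from the list of things; names that differ only in an ending like _2 or _b are one class to them, and where a whole thing is asked for, a point or a joint stands for the part that bears it (a point fixed in the world has none). Each returns a list of dicts, best first, with "conf" (0 to 1); they miss things now and then, are a little off and sometimes report something else, mostly with a low value. They report only what shows in the picture. A call takes as long as a camera call. They do not tell look-alikes from the thing itself.
- ctrl.trace(thing, camera): "mask" (384x512 bool, what is visible of it) and "bbox" ([left, top, right, bottom] in pixels, round what is visible of it).
- ctrl.spot_point(thing, camera): "pixel" ([row, column] in pixels: a listed point, or the origin of a listed thing).
The state is a dict: "clock": time; "joint_pos": joint angles; "qvel": joint speeds; "tau": joint torques, N m; "tool_pos": TCP position; "orientation": TCP orientation; "force": force on the tool from outside, world axes, zero at the start; "moment": the same for the moment, N m; "opening": finger opening in m; "gripper_force": force on a finger pad.
Only numpy, scipy, OpenCV 4.12 (cv2) and the standard library are available. Lean on these libraries where they do the work, as an engineer would, in place of code of your own. Each camera call takes 0.05 s, during which the arm holds its last target. There are 200 camera calls.

### The job

Get the drink mixer ready: take the green paddle out of the wooden rack and stand its steel shank right down on the chuck face between the three open jaws, then swing the chuck's red-knobbed lever clockwise (seen from above) until the jaws clamp the shank firmly and the paddle stays upright by itself. Leave the white paddle in the rack and the mug and the lidded cup on the tray where they are.

Things in the scene. Friction and masses are not known exactly. Their poses are not given: they have to be found in the camera images.
- mixer: White mixer drive unit standing upright in its dock, fixed to the counter; dock 150 x 130 x 24 mm, round body, chuck on top facing up. Origin: centre of the underside, on the chuck axis; z up. The mixer can stand turned about z.
- chuck_seat (a point): Centre of the flat round chuck face (68 mm across), 120 mm above the counter, on the chuck axis; the foot of the paddle shank stands here. Three steel jaws rise 32 mm above the face around it (their tops are 152 mm above the counter); fully open they leave a 36 mm clear circle.
- chuck_sleeve (a joint): Turn of the ribbed steel sleeve with its lever, rad: 0 jaws fully open, grows clockwise seen from above, stop at 1.7; starts at 0 to 0.15. Each jaw moves in 6.5 mm per rad. They touch the 20 mm shank at about 1.23; from there the lever stiffens as they squeeze, and from about 1.4 on the grip is firm. It stays where it is left; turning it takes 7 to 14 N at the knob.
- lever_knob (a point): Point on the axis of the red upright knob at the lever's end, 150 mm above the counter: knob 22 mm in diameter, 60 mm tall, top at 168 mm. It moves on a circle of 110 mm radius about the chuck axis. The 16 mm wide lever arm below it has its top 107 mm above the counter; at joint 0 it points along the mixer's own -x, turned 0.7 rad counter-clockwise.
- jaw0: Chuck jaw, steel, 13 mm wide and 32 mm tall, at the mixer's own +x side. Origin: foot of its gripping face, which is 18 mm from the chuck axis when open.
- jaw1: Chuck jaw like jaw0, 120 degrees counter-clockwise from it.
- jaw2: Chuck jaw like jaw0, 240 degrees counter-clockwise from it.
- green_paddle: Green mixing paddle, 126 mm long, about 120 g, starts upright, shank down in a rack pocket. Steel shank 20 mm in diameter, 52 mm long; above it a flat slotted green blade 74 mm tall, 12 mm thick along its own x and 46 mm wide along its own y. Origin: centre of the shank's foot; z runs up to the blade's top. Grip the blade from above across its thickness.
- white_paddle: White mixing paddle of the same shape, in the other rack pocket; stays there.
- rack: Pale wooden rack block, 75 x 190 x 45 mm, fixed, with two round pockets 23 mm wide and 35 mm deep, on its own y at -55 and +55 mm; either may hold the green paddle. Origin: centre of the underside.
- tray: White two-compartment serving tray, 300 x 200 x 16 mm, fixed. Origin: centre of the underside.
- mug: White mug, 80 mm across, 62 mm tall, on the tray. Origin: centre of its underside.
- cup: Clear cup with a green lid, 71 mm across, 100 mm tall, on the tray. Origin: centre of its underside.
There are look-alikes about, which are no part of the job. What is meant by the white_paddle is not purple, and is the larger of those in its own colour.

How it is judged:
By the outcome, as a careful person would: the job done as asked, in the order asked, and still so for the second after the job is handed in, with the robot touching nothing.
It also fails if it takes over 51 s, if anything falls off the work surface, if the arm or the gripper's body presses on something with over 40 N, if the wrist force passes 120 N, or if a joint passes its speed limit or range.

## Working session

There is one attempt and no reset: what is moved stays moved. The work goes in short steps, Python scripts to look and compute and a tool call to move; the robot and the scene stay as the last step left them, time stands still between calls to the robot, and variables do not carry over. Pictures are saved under pics/ and viewed, at most 10 in all, crops included, and the job is handed in when it is done.

Besides the shell and the picture viewer there is one more tool, called after "Emit:" as name([rows], argument=value, ...), one row to a line, values as JSON. send_rows: Moves the arm, as the interface text tells. Its arguments: {"type":"object","properties":{"increments":{"type":"array"},"jaw":{"type":"number"}},"required":["increments"]}

```bash
mkdir -p pics
cat > h.py <<'E'
import numpy as np, cv2
from plant import ctrl
def snap(n,f):
    im=ctrl.snapshot(n); cv2.imwrite('pics/'+f,im[:,:,::-1]); return im
def cal(n):
    c=ctrl.calibration(n); return np.array(c['mtx'],float),np.array(c['eye'],float),c
def R(n):
    a=np.array(cal(n)[2]['attitude'],float)
    if a.shape==(3,3): return a
    from scipy.spatial.transform import Rotation as Ro
    return Ro.from_euler('xyz',a,degrees=True).as_matrix()
def ray(n,row,col):
    K,e,_=cal(n); d=np.linalg.inv(K)@[col,row,1]; d=np.array([d[0],-d[1],-d[2]]); return e,R(n)@d
def onz(n,row,col,z):
    e,d=ray(n,row,col); return e+d*(z-e[2])/d[2]
def proj(n,p):
    K,e,_=cal(n); c=R(n).T@(np.array(p)-e); q=K@[c[0],-c[1],-c[2]]; return q[1]/q[2],q[0]/q[2]
E
python3 - <<'E'
from h import *
for n in('top','side'):
    snap(n,n+'0.png'); print(n,ctrl.calibration(n))
    for t in('green_paddle','white_paddle','rack','mixer','lever_knob','mug','cup','tray','jaw0'):
        for r in ctrl.trace(t,n)[:3]: print(t,'tr',round(r['conf'],2),np.round(r['bbox']),r['mask'].sum())
    for t in('green_paddle','white_paddle','chuck_seat','lever_knob','mixer','rack','jaw0','jaw1','jaw2'):
        for r in ctrl.spot_point(t,n)[:3]: print(t,'pt',round(r['conf'],2),np.round(r['pixel'],1))
print(ctrl.get_obs(),ctrl.grasp_offset)
E
```

```text
top {'mtx': array([[383.92955817,   0.        , 259.37128265],
       [  0.        , 383.92955817, 200.18708103],
       [  0.        ,   0.        ,   1.        ]]), 'eye': array([0.45004607, 0.00803024, 1.44845879]), 'attitude': array([  3.68556638,  -0.53374217, -89.98964242])}
green_paddle tr 0.66 [279. 176. 301. 216.] 233
green_paddle tr 0.33 [150. 192. 207. 225.] 846
white_paddle tr 0.61 [147. 236. 154. 244.] 69
white_paddle tr 0.52 [120. 200. 139. 210.] 85
white_paddle tr 0.41 [155. 204. 168. 217.] 95
rack tr 0.86 [148. 192. 206. 226.] 1073
mixer tr 0.64 [264. 162. 306. 220.] 1511
lever_knob tr 0.61 [279. 190. 301. 215.] 149
mug tr 0.61 [358. 215. 389. 243.] 510
tray tr 0.63 [342. 170. 402. 250.] 3472
jaw0 tr 0.58 [276. 173. 303. 219.] 234
green_paddle pt 0.47 [206.  192.7]
white_paddle pt 0.48 [238.4 153.3]
white_paddle pt 0.46 [210.5 165.1]
white_paddle pt 0.45 [205.1 134.7]
chuck_seat pt 0.65 [186.2 285.4]
lever_knob pt 0.84 [212.5 299.1]
mixer pt 0.9 [186.5 283.8]
rack pt 0.59 [203.9 179.3]
rack pt 0.25 [193.1 368. ]
jaw0 pt 0.57 [187.2 290.9]
jaw0 pt 0.49 [177.5 289.5]
ja
[... 1583 characters left out ...]
 0.42 [164.3 244.3]
{'clock': 1.9, 'joint_pos': array([ 8.19379872e+01,  2.05471283e+01,  6.79793069e-01, -1.70812304e-03,
       -7.01358859e+01, -1.65066601e+01]), 'qvel': array([-0.05394643,  0.03839953, -0.03707596,  0.0272755 , -0.11572238,
        0.08367761]), 'tau': array([-1.57783848e-03, -5.82362831e+01,  2.93298447e+01,  7.00251013e+00,
        1.24415304e-02, -1.56166493e-05]), 'tool_pos': array([0.28065089, 0.61383929, 0.22653071]), 'orientation': array([ 1.79996455e+02,  6.25037661e-04, -2.45692534e+01]), 'force': array([-0.0633574 ,  0.1593326 , -0.67081023]), 'moment': array([-0.06349364, -0.03701174, -0.01280987]), 'gripper_force': 0.0, 'opening': 0.08778457523922233} 0.0188
```

View pics/top0.png

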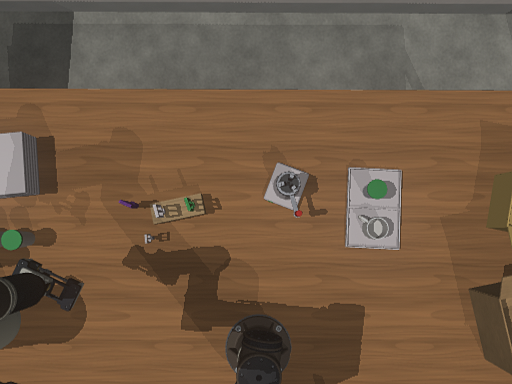

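View pics/side0.png

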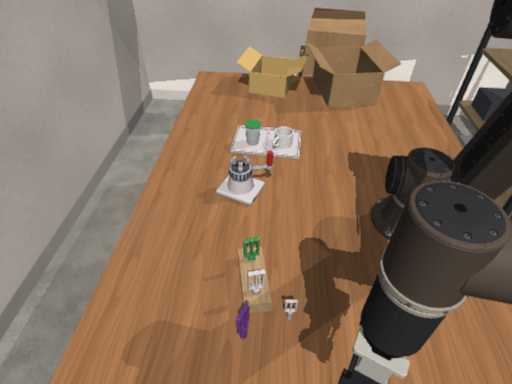

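The top view shows the green paddle at (204,190) in the rack (150–206), the white paddle at (211,158), small/purple look-alikes outside it, the chuck at (185,287) and the red knob at (213,298). The side view agrees with this.

Run:
```python
from h import *
t=cv2.imread('pics/top0.png'); s=cv2.imread('pics/side0.png')
a=cv2.resize(t[190:230,140:215],None,fx=8,fy=8,interpolation=cv2.INTER_CUBIC)[:,:600]
b=cv2.resize(t[155:225,255:330],None,fx=4,fy=4,interpolation=cv2.INTER_CUBIC)
d=cv2.resize(s[230:300,230:305],None,fx=4,fy=4,interpolation=cv2.INTER_CUBIC)
cv2.imwrite('pics/c1.png',np.vstack([a[:,:600],np.hstack([b,d])[:280]]))
for n,im in(('top',t),('side',s)):
    hsv=cv2.cvtColor(im,cv2.COLOR_BGR2HSV)
    for nm,lo,hi,box in(('green',(45,90,40),(85,255,255),(180,230,170,215) if n=='top' else (230,265,235,270)),('red',(170,120,60),(180,255,255),(140,230,255,330)),('red0',(0,180,60),(4,255,255),(140,230,255,330))):
        m=cv2.inRange(hsv,lo,hi); k=np.zeros_like(m); k[box[0]:box[1],box[2]:box[3]]=1; m=m*k
        y,x=np.nonzero(m)
        if len(y): print(n,nm,len(y),y.mean(),x.mean(),y.min(),y.max(),x.min(),x.max(), cv2.minAreaRect(np.c_[x,y].astype(np.float32)))
# triangulate
def tri(p,q):
    e1,d1=ray('top',*p); e2,d2=ray('side',*q); A=np.c_[d1,-d2]; u=np.linalg.lstsq(A,e2-e1,rcond=None)[0]; P,Q=e1+d1*u[0],e2+d2*u[1]; return np.round((P+Q)/2,4),np.round(np.linalg.norm(P-Q),4)
print('seat',tri((186.2,285.4),(164.1,239.6)),onz('top',186.2,285.4,.12),onz('side',164.1,239.6,.12))
print('mixer',onz('top',186.5,283.8,0),onz('side',188.2,239.5,0))
print('knob',onz('top',212.5,299.1,.15),onz('side',155,269,.15))
print('rack',onz('top',203.9,179.3,0),onz('side',284.3,252.2,0))
print('gp',onz('top',206,192.7,.01),onz('side',269,251.4,.01))
r=[x for x in ctrl.trace('rack','top')][0]['mask'].astype(np.uint8)
y,x=np.nonzero(r); W=np.array([onz('top',i,j,.045)[:2] for i,j in zip(y,x)])
rr=cv2.minAreaRect(W.astype(np.float32)); print('rackrect',rr, cv2.boxPoints(rr))
```

```text
top green 77 204.2987012987013 189.01298701298703 198 210 184 194 ((189.5342559814453, 203.42465209960938), (14.044938087463379, 7.958798408508301), 69.44395446777344)
top red0 30 212.93333333333334 297.93333333333334 211 215 295 301 ((298.0, 213.0), (4.0, 6.0), 90.0)
side green 213 247.5117370892019 251.08920187793427 237 259 244 259 ((251.5, 248.0), (22.0, 15.0), 90.0)
side red0 59 158.33898305084745 269.4237288135593 151 165 267 272 ((269.5975646972656, 158.12193298339844), (4.527693271636963, 14.024806022644043), 6.340191841125488)
seat (array([ 0.5895, -0.0934,  0.1344]), np.float64(0.013)) [ 0.58443997 -0.09484898  0.12      ] [ 0.59843285 -0.11168606  0.12      ]
mixer [ 0.59543044 -0.09806653  0.        ] [ 6.00565656e-01 -1.11503973e-01 -1.11022302e-16]
knob [ 0.49202477 -0.13856406  0.15      ] [ 0.4934409  -0.13812942  0.15      ]
rack [0.52908752 0.29651382 0.        ] [0.51294506 0.30482059 0.        ]
gp [0.52070084 0.24432926 0.01      ] [0.51974741 0.25838624 0.01      ]
rackrect ((0.5096567869186401, 0.2916921377182007), (0.08433886617422104, 0.19989357888698578), 13.305615425109863) [[0.44561708 0.37925088]
 [0.4916216  0.1847232 ]
 [0.5736965  0.20413339]
 [0.52769196 0.39866108]]
```

View pics/c1.png

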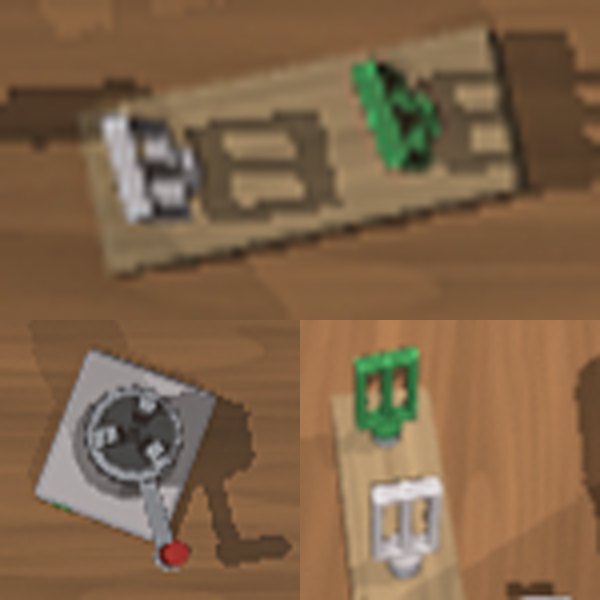

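Enlarged: green blade's top edge runs from (198,186) to (210,189), turned about 17° from world x. The dock is tilted, with the lever pointing down-right. I'll fit these now.

Run:
```python
from h import *
from scipy.optimize import least_squares
def px(u,v,f,ox,oy): return (oy+(v+.5)/f-.5, ox+(u+.5)/f-.5)
# rack top-face corners
C=[px(u,v,8,140,190) for u,v in((487,30),(515,185),(112,268),(85,118))]
W=np.array([onz('top',*c,.045)[:2] for c in C]); print(np.round(W,4),W.mean(0),[round(np.linalg.norm(W[i]-W[i-1]),4) for i in range(4)])
ax=(W[2]+W[3]-W[0]-W[1]); ax/=np.linalg.norm(ax); print('axis',np.degrees(np.arctan2(ax[1],ax[0])),'pocket',W.mean(0)-ax*.055)
for u,v in((366,68),(398,162)): print('blade',onz('top',*px(u,v,8,140,190),.134))
D=np.array([onz('top',*px(u,v-320,4,255,155),.024)[:2] for u,v in((92,350),(215,400),(160,545),(37,495))])
print('dock',D.mean(0),[round(np.linalg.norm(D[i]-D[i-1]),4) for i in range(4)])
xa=(D[0]+D[1]-D[2]-D[3]); print('mixer x ang',np.degrees(np.arctan2(xa[1],xa[0])))
for z in (.1,.11,.12): print('ring',z,onz('top',*px(133,115,4,255,155),z))
kt=onz('top',212.93,297.93,.163)[:2]; ks=onz('side',158.34,269.42,.14)[:2]; print('knob',kt,ks)
# side view hints
for n,t in(('side','green_paddle'),('side','mixer')): pass
im=cv2.imread('pics/side0.png'); c=cv2.resize(im[145:210,205:280],None,fx=8,fy=8,interpolation=cv2.INTER_CUBIC)
c2=c.copy()
def dr(p,col):
    r,q=proj('side',p); cv2.circle(c2,(int((q-205+.5)*8),int((r-145+.5)*8)),3,col,-1)
m=D.mean(0)
for a in np.linspace(0,2*np.pi,40): dr([m[0]+.034*np.cos(a),m[1]+.034*np.sin(a),.12],(0,0,255))
for d in D: dr([*d,.024],(255,0,0))
dr([*kt,.168],(255,255,0)); dr([*kt,.107],(255,255,0))
cv2.imwrite('pics/c2.png',c2)
```

```text
[[0.5655 0.2108]
 [0.4946 0.1973]
 [0.4567 0.3801]
 [0.5251 0.3936]] [0.51046246 0.29547145] [np.float64(0.1872), np.float64(0.0722), np.float64(0.1866), np.float64(0.0697)]
axis 102.09149446497662 pocket [0.5219835  0.24169166]
blade [0.54181745 0.24953753 0.134     ]
blade [0.50155136 0.23537732 0.134     ]
dock [ 0.59326551 -0.10502888] [np.float64(0.1455), np.float64(0.1241), np.float64(0.1453), np.float64(0.1233)]
mixer x ang -20.90955192412878
ring 0.1 [ 0.59649551 -0.10518759  0.1       ]
ring 0.11 [ 0.59540946 -0.10434798  0.11      ]
ring 0.12 [ 0.59432341 -0.10350837  0.12      ]
knob [ 0.49016155 -0.13316215] [ 0.49112093 -0.13143903]
```

View pics/c2.png

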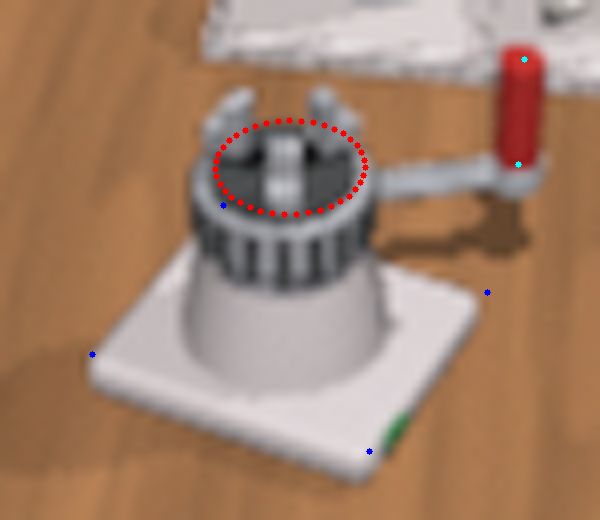

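The projected chuck circle sits about 2 mm to the right of the real face. That puts the axis at ≈ (0.595,-0.104), with the knob at (0.4906,-0.1325), a 108 mm radius, which is plausible. The green paddle is at (0.522,0.242), blade yaw ≈ 18.5°. Moving now.

Emit:
send_rows([
  [[0.1,-0.15,0,0.08],[0.25,-0.37,0,0.16],[0.4,-0.6,0,0.25],[0.55,-0.8,0,0.33],[0.65,-0.95,0,0.42],[0.65,-0.95,0,0.5],[0.65,-0.95,0,0.5]],
], jaw=1)

```text
clock: 2.82
tool_pos: [0.411, 0.4235, 0.2268]
orientation: [-180.0, -0.0, 18.3]
force: [0.8, 0.2, -0.4]
opening: 0.0875
gripper_force: 0.0
```

Emit:
send_rows([
  [[0.15,-0.25,0,0],[0.35,-0.55,0,0],[0.5,-0.8,0,0],[0.555,-0.91,0,0],[0.555,-0.91,0,0],[0.555,-0.91,0,0]],
])

```text
clock: 3.58
tool_pos: [0.5215, 0.2425, 0.2265]
orientation: [-180.0, -0.0, 18.3]
force: [-0.0, 0.7, -0.5]
opening: 0.0879
gripper_force: 0.0
```

Run:
```python
from h import *
o=ctrl.get_obs(); print(o['clock'],o['tool_pos'],o['orientation'],o['force'],o['joint_pos'])
s=snap('side','s1.png')[:,:,::-1]; t=snap('top','t1.png')[:,:,::-1]
c=cv2.resize(s[190:310,200:300],None,fx=5,fy=5,interpolation=cv2.INTER_CUBIC); cv2.imwrite('pics/c3.png',c)
```

```text
3.575 [0.52153539 0.24245762 0.22651347] [-1.79992233e+02 -2.40390050e-03  1.83218409e+01] [-0.03007101  0.71550558 -0.53628971] [ 4.44096257e+01  1.11988545e+01 -1.22352083e+01 -6.45059380e-03
 -6.65603630e+01  6.39147810e+01]
```

View pics/c3.png

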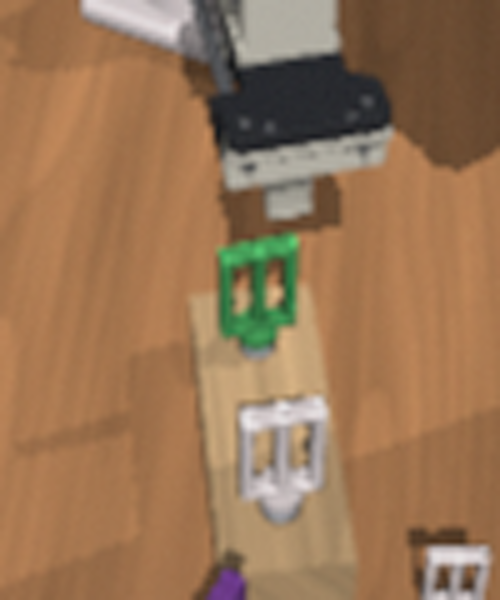

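The side view shows the gripper's near finger at about (233,258), above and behind the green blade. I'll check that against the prediction.

Run:
```python
from h import *
a=np.radians(18.3); y=np.array([np.sin(a),-np.cos(a),0]); x=np.array([np.cos(a),np.sin(a),0]); p=np.array([.5215,.2425,.2265])
print('near finger',proj('side',p-y*.0545),'x+-',proj('side',p-y*.0545+x*.0095),proj('side',p-y*.0545-x*.0095))
b=np.array([.5217,.2422,.136])
for q in(b+x*.023,b-x*.023,b+x*.023-[0,0,.07],b-x*.023-[0,0,.07]): print('blade',proj('side',q))
```

```text
near finger (np.float64(232.4856059113098), np.float64(256.7215649404716)) x+- (np.float64(233.1127482484403), np.float64(253.12851209698374)) (np.float64(231.86084517064566), np.float64(260.3009730314863))
blade (np.float64(239.99250610940433), np.float64(243.73079792323654))
blade (np.float64(237.21483415402037), np.float64(259.39700756738637))
blade (np.float64(254.9106584594301), np.float64(243.887933036764))
blade (np.float64(252.13910356771882), np.float64(258.8548953441446))
```

The prediction matches the blade corners to within 1 px. Descend, grip, lift.

Emit:
send_rows([
  [[0,0,-0.15,0],[0,0,-0.35,0],[0,0,-0.52,0],[0,0,-0.64,0],[0,0,-0.6825,0],[0,0,-0.6825,0]],
])

```text
clock: 4.42
tool_pos: [0.5215, 0.2425, 0.0901]
orientation: [180.0, 0.0, 18.5]
force: [0.8, 0.1, 0.5]
opening: 0.0875
gripper_force: 0.0
```

Emit:
send_rows([
  [[0,0,0,0],[0,0,0,0],[0,0,0,0],[0,0,0,0],[0,0,0,0],[0,0,0,0],[0,0,0,0],[0,0,0,0]],
], jaw=0)

```text
clock: 5.42
tool_pos: [0.5216, 0.2419, 0.09]
orientation: [180.0, 0.0, 18.4]
force: [0.6, 0.5, -0.6]
opening: 0.0135
gripper_force: 0.1
```

Emit:
send_rows([
  [[0,0,0,0],[0,0,0,0],[0,0,0,0],[0,0,0.05,0],[0,0,0.15,0],[0,0,0.3,0],[0,0,0.5,0],[0,0,0.7,0],[0,0,0.88,0],[0,0,0.97,0],[0,0,0.97,0],[0,0,0.97,0]],
])

```text
clock: 6.92
tool_pos: [0.5211, 0.2415, 0.2832]
orientation: [180.0, 0.1, 18.4]
force: [0.2, -0.2, -1.5]
opening: 0.0116
gripper_force: 30.0
```

Emit:
send_rows([
  [[0.02,-0.1,0,0],[0.07,-0.25,0,0],[0.1,-0.4,0,0],[0.15,-0.6,0,0],[0.18,-0.77,0,0],[0.19,-0.87,0,0],[0.19,-0.87,0,0]],
])

```text
clock: 7.8
tool_pos: [0.5594, 0.0662, 0.2835]
orientation: [180.0, 0.1, 18.3]
force: [0.8, 0.2, -1.4]
opening: 0.0118
gripper_force: 30.0
```

Emit:
send_rows([
  [[0.03,-0.1,0,0],[0.07,-0.25,0,0],[0.1,-0.4,0,0],[0.14,-0.6,0,0],[0.17,-0.75,0,0],[0.178,-0.86,0,0],[0.178,-0.86,0,0],[0.178,-0.86,0,0]],
])

```text
clock: 8.8
tool_pos: [0.5952, -0.1034, 0.2838]
orientation: [-180.0, 0.0, 18.4]
force: [-0.6, 0.7, -0.5]
opening: 0.0119
gripper_force: 30.0
```

Run:
```python
from h import *
o=ctrl.get_obs(); print(o['clock'],o['tool_pos'],o['orientation'],o['force'],o['opening'],o['gripper_force'])
s=snap('side','s2.png')[:,:,::-1]; t=snap('top','t2.png')[:,:,::-1]
c=s[90:215,190:290].copy(); c=cv2.resize(c,None,fx=4.8,fy=4.8,interpolation=cv2.INTER_CUBIC)
def dr(p,col):
    r,q=proj('side',p); cv2.circle(c,(int((q-190+.5)*4.8),int((r-90+.5)*4.8)),2,col,-1)
for dx in(-.01,.01):
    for z in (.199,.251): dr([.5955+dx,-.104,z],(0,0,255))
for a in np.linspace(0,2*np.pi,40): dr([.595+.034*np.cos(a),-.104+.034*np.sin(a),.12],(255,0,255))
cv2.imwrite('pics/c4.png',c)
```

```text
8.8 [ 0.59521743 -0.1033945   0.2837762 ] [-1.79982505e+02  1.61775921e-02  1.84261316e+01] [-0.57703845  0.7232475  -0.50223506] 0.011946675739390747 29.99957710504532
```

View pics/c4.png

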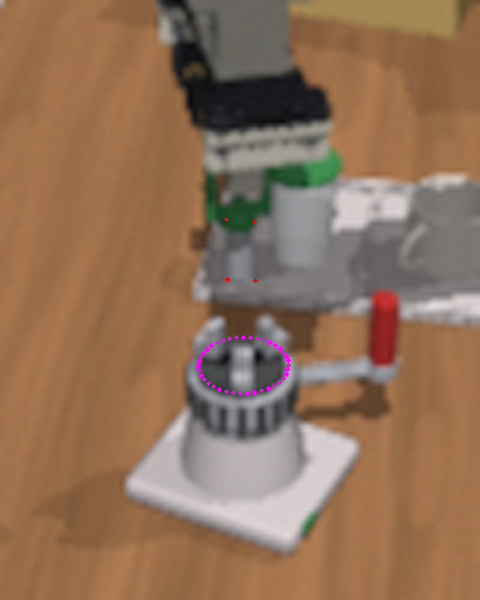

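The side view shows the paddle upright, its foot at about (148,240) right where predicted, with the chuck directly beneath. Lowering.

Emit:
send_rows([
  [[0,0,-0.08,0],[0,0,-0.18,0],[0,0,-0.28,0],[0,0,-0.34,0],[0,0,-0.38,0],[0,0,-0.4,0],[0,0,-0.4,0],[0,0,-0.4,0]],
])

```text
clock: 9.9
tool_pos: [0.5956, -0.1042, 0.2046]
orientation: [180.0, -0.1, 18.4]
force: [0.2, 1.5, -0.8]
opening: 0.0124
gripper_force: 30.0
```

Emit:
send_rows([
  [[0,0,-0.005,0],[0,0,-0.01,0],[0,0,-0.015,0],[0,0,-0.015,0],[0,0,-0.015,0]],
])

```text
clock: 10.52
tool_pos: [0.5953, -0.1042, 0.2011]
orientation: [180.0, 0.0, 18.4]
force: [-0.4, -0.8, -0.7]
opening: 0.0117
gripper_force: 30.0
```

Emit:
send_rows([
  [[0,0,-0.004,0],[0,0,-0.008,0],[0,0,-0.008,0],[0,0,-0.008,0]],
])

```text
clock: 11.02
tool_pos: [0.5954, -0.1041, 0.2]
orientation: [180.0, -0.0, 18.4]
force: [-2.4, 1.9, 5.2]
opening: 0.0119
gripper_force: 30.0
```

Contact at 5 N. Release the paddle and look.

Emit:
send_rows([
  [[0,0,0,0],[0,0,0,0],[0,0,0,0],[0,0,0,0],[0,0,0,0],[0,0,0,0]],
], jaw=0.5)

```text
clock: 11.78
tool_pos: [0.5953, -0.1041, 0.1994]
orientation: [180.0, 0.0, 18.4]
force: [0.3, -0.0, 0.1]
opening: 0.0439
gripper_force: 0.0
```

Emit:
send_rows([
  [[0,0,0.04,0],[0,0,0.15,0],[0,0,0.3,0],[0,0,0.45,0],[0,0,0.5,0],[0,0,0.5,0]],
])

```text
clock: 12.52
tool_pos: [0.5954, -0.1041, 0.3]
orientation: [180.0, -0.1, 18.4]
force: [0.7, 0.7, -0.5]
opening: 0.0439
gripper_force: 0.0
```

Run:
```python
from h import *
o=ctrl.get_obs(); print(o['clock'],o['tool_pos'],o['orientation'],o['force'],o['opening'])
s=snap('side','s3.png')[:,:,::-1]; t=snap('top','t3.png')[:,:,::-1]
c=cv2.resize(s[90:215,190:290],None,fx=4.8,fy=4.8,interpolation=cv2.INTER_CUBIC)
def dr(p,col):
    r,q=proj('side',p); cv2.circle(c,(int((q-190+.5)*4.8),int((r-90+.5)*4.8)),2,col,-1)
for z in(.12,.172,.246): dr([.5955,-.104,z],(0,0,255))
cv2.imwrite('pics/c5.png',c)
```

```text
12.525 [ 0.59541422 -0.10405897  0.30002149] [ 1.79994835e+02 -7.42267768e-02  1.84008294e+01] [ 0.7105101   0.68426851 -0.50926847] 0.043893468646864095
```

View pics/c5.png

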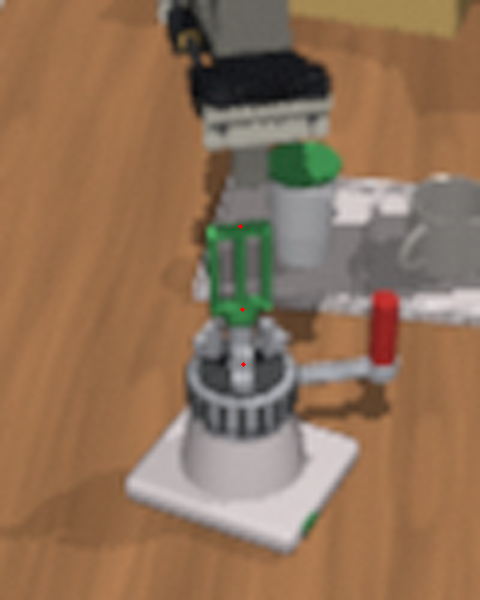

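The paddle stands upright in the jaws: blade at (135–155, 233–246), right on the predicted axis marks. Now straddle the red knob.

Emit:
send_rows([
  [[-0.1,-0.03,0,-0.01],[-0.28,-0.07,0,-0.02],[-0.43,-0.12,0,-0.03],[-0.53,-0.143,0,-0.04],[-0.53,-0.143,0,-0.04],[-0.53,-0.143,-0.1,-0.04],[-0.53,-0.143,-0.3,-0.04],[-0.53,-0.143,-0.5,-0.04],[-0.53,-0.143,-0.7,-0.04],[-0.53,-0.143,-0.82,-0.04],[-0.53,-0.143,-0.87,-0.04],[-0.53,-0.143,-0.87,-0.04]],
])

```text
clock: 14.12
tool_pos: [0.4895, -0.1327, 0.125]
orientation: [-180.0, 0.1, 15.0]
force: [0.4, -0.0, 0.7]
opening: 0.0439
gripper_force: 0.0
```

Emit:
send_rows([
  [[0,0,0,0],[0,0,0,0],[0,0,0,0],[0,0,0,0]],
], jaw=0.33)

```text
clock: 14.62
tool_pos: [0.4894, -0.1327, 0.1258]
orientation: [180.0, -0.0, 15.0]
force: [-0.3, -0.3, 0.7]
opening: 0.0292
gripper_force: 0.0
```

Run:
```python
from h import *
o=ctrl.get_obs(); p=o['tool_pos']; print(o['clock'],p,o['orientation'],o['force'],o['opening'])
c=np.array([.5955,-.104]); ph0=195.2
# arc in <=10 deg steps, leading, from current commanded
for q in range(0,96,8):
    ph=np.radians(ph0-q); k=c+.11*np.array([np.cos(ph),np.sin(ph)]); print(q,np.round((k-p[:2])/.2,3),round(-np.radians(q)/1.5,3))
s=snap('side','s4.png')[:,:,::-1]; cv2.imwrite('pics/c6.png',cv2.resize(s[90:215,190:310],None,fx=4.8,fy=4.8,interpolation=cv2.INTER_CUBIC))
```

```text
14.625 [ 0.48940204 -0.13272677  0.12582188] [ 1.79993381e+02 -4.01919031e-02  1.49665931e+01] [-0.28064848 -0.26288677  0.6575374 ] 0.029242009975582472
0 [-0.    -0.001] -0.0
8 [-0.015  0.075] -0.093
16 [-0.019  0.151] -0.186
24 [-0.013  0.228] -0.279
32 [0.004 0.303] -0.372
40 [0.031 0.374] -0.465
48 [0.068 0.442] -0.559
56 [0.114 0.503] -0.652
64 [0.168 0.557] -0.745
72 [0.229 0.604] -0.838
80 [0.296 0.641] -0.931
88 [0.368 0.669] -1.024
```

View pics/c6.png

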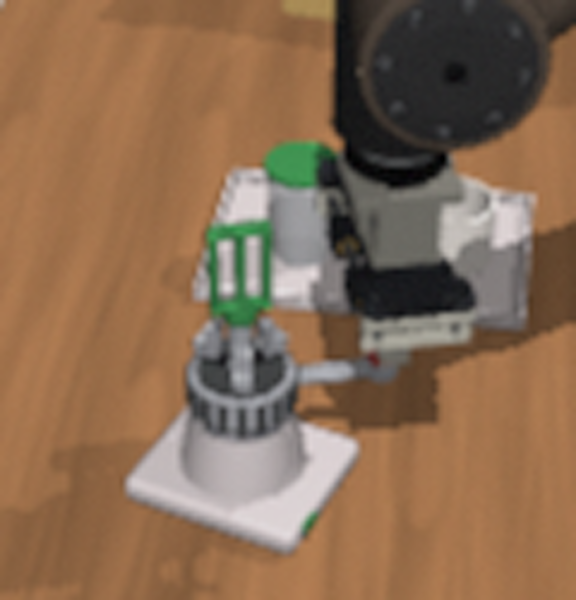

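The knob sits between the fingers, at (166,268). Sweep the first half.

Emit:
send_rows([
  [[-0.007,0.037,0,-0.046],[-0.015,0.075,0,-0.093],[-0.017,0.113,0,-0.14],[-0.019,0.151,0,-0.186],[-0.016,0.19,0,-0.232],[-0.013,0.228,0,-0.279],[-0.005,0.266,0,-0.325],[0.004,0.303,0,-0.372],[0.017,0.339,0,-0.419],[0.031,0.374,0,-0.465],[0.031,0.374,0,-0.465]],
])

```text
clock: 16.05
tool_pos: [0.4955, -0.0583, 0.1256]
orientation: [180.0, -0.0, -25.0]
force: [0.5, -4.8, 0.9]
opening: 0.0291
gripper_force: 1.5
```

Emit:
send_rows([
  [[0.018,0.035,0,-0.047],[0.037,0.068,0,-0.094],[0.06,0.1,0,-0.14],[0.083,0.129,0,-0.187],[0.11,0.157,0,-0.233],[0.137,0.183,0,-0.28],[0.167,0.207,0,-0.327],[0.198,0.23,0,-0.373],[0.198,0.23,0,-0.373],[0.198,0.23,0,-0.373]],
])

```text
clock: 17.3
tool_pos: [0.5339, -0.0126, 0.1253]
orientation: [179.9, 0.0, -57.0]
force: [-4.0, -2.7, 3.8]
opening: 0.0286
gripper_force: 2.5
```

Emit:
send_rows([
  [[0.025,0.015,0,-0.035],[0.05,0.029,0,-0.07],[0.076,0.042,0,-0.105],[0.102,0.053,0,-0.14],[0.102,0.053,0,-0.14],[0.102,0.053,0,-0.14]],
])

```text
clock: 18.05
tool_pos: [0.5512, -0.0032, 0.125]
orientation: [179.5, 0.0, -69.1]
force: [-13.2, -5.7, 10.9]
opening: 0.029
gripper_force: 7.4
```

Run:
```python
from h import *
o=ctrl.get_obs(); p=o['tool_pos']; print(o['clock'],p,o['orientation'],o['force'],o['moment'],o['opening'],o['gripper_force'])
d=p[:2]-[.5955,-.104]; print(np.degrees(np.arctan2(d[1],d[0])),np.linalg.norm(d))
s=snap('side','s5.png')[:,:,::-1]; t=snap('top','t5.png')[:,:,::-1]; cv2.imwrite('pics/c7.png',np.hstack([cv2.resize(s[110:215,200:290],None,fx=4.4,fy=5,interpolation=cv2.INTER_CUBIC),cv2.resize(t[145:225,250:330],(400,525),interpolation=cv2.INTER_CUBIC)]))
```

```text
18.05 [ 0.5511942  -0.00320699  0.12501729] [ 1.79542998e+02  3.07997287e-02 -6.90597909e+01] [-13.15819374  -5.7054494   10.9147516 ] [-1.85414742  4.85729488 -0.04103336] 0.02896011144688933 7.368713915348053
113.72895458990659 0.11010102277650563
```

View pics/c7.png

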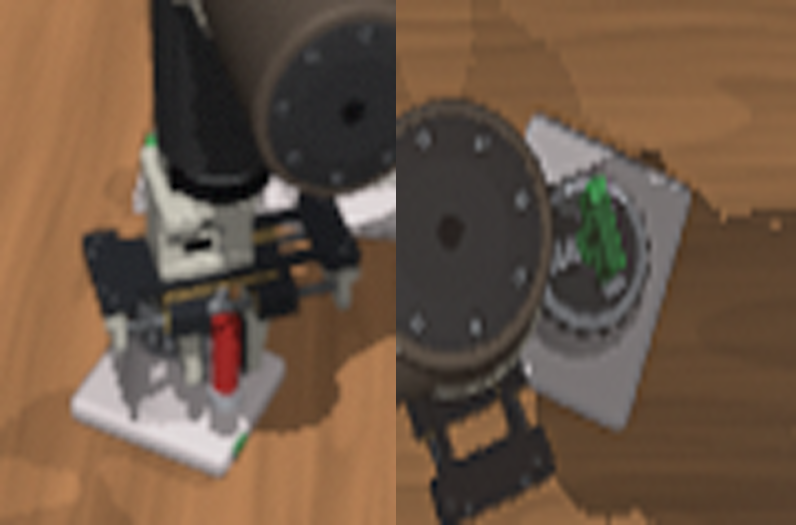

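Paddle upright; lever now at about 1.46 rad and stiffening (14 N). A few degrees more for a firm grip.

Emit:
send_rows([
  [[0.018,0.007,0,-0.023],[0.036,0.013,0,-0.047],[0.055,0.018,0,-0.07],[0.055,0.018,0,-0.07],[0.055,0.018,0,-0.07]],
])

```text
clock: 18.77
tool_pos: [0.5602, 0.0, 0.1249]
orientation: [179.3, 0.0, -75.1]
force: [-21.2, -3.2, 16.6]
opening: 0.0289
gripper_force: 10.7
```

Lever ≈ 1.55 rad. Unload, open, retreat upward.

Emit:
send_rows([
  [[-0.025,-0.008,0,0.032],[-0.049,-0.016,0,0.063],[-0.049,-0.016,0,0.063],[-0.049,-0.016,0,0.063],[-0.049,-0.016,0,0.063],[-0.049,-0.016,0,0.063]],
], jaw=0.5)

```text
clock: 19.52
tool_pos: [0.5556, -0.0015, 0.125]
orientation: [179.9, 0.0, -69.7]
force: [-4.8, -3.9, 1.4]
opening: 0.0438
gripper_force: 2.8
```

Emit:
send_rows([
  [[0,0,0.05,0],[0,0,0.15,0],[0,0,0.3,0],[0,0,0.5,0],[0,0,0.7,0],[0,0,0.9,0],[0,0,0.95,0],[-0.1,0.2,0.95,0],[-0.2,0.45,0.95,0],[-0.3,0.75,0.95,0],[-0.3,0.9,0.95,0],[-0.3,0.9,0.95,0]],
])

```text
clock: 21.02
tool_pos: [0.4966, 0.1817, 0.3155]
orientation: [-179.9, 0.0, -69.5]
force: [-0.4, -0.2, 0.1]
opening: 0.0439
gripper_force: 0.0
```

Run:
```python
from h import *
o=ctrl.get_obs(); print(o['clock'],o['tool_pos'],o['force'])
s=snap('side','s6.png')[:,:,::-1]; t=snap('top','t6.png')[:,:,::-1]; cv2.imwrite('pics/c8.png',np.hstack([cv2.resize(s[110:215,190:310],None,fx=3.3,fy=5,interpolation=cv2.INTER_CUBIC),cv2.resize(t[145:225,250:330],(400,525),interpolation=cv2.INTER_CUBIC)]))
hsv=cv2.cvtColor(t,cv2.COLOR_BGR2HSV); m=cv2.inRange(hsv,(0,180,60),(4,255,255)); m[:140]=0;m[230:]=0;m[:,:230]=0;m[:,330:]=0
y,x=np.nonzero(m)
if len(y):
    k=onz('top',y.mean(),x.mean(),.163); d=k[:2]-[.5955,-.104]; a=np.degrees(np.arctan2(d[1],d[0])); print(k,np.linalg.norm(d),a,np.radians(199.2-a))
```

```text
21.025 [0.49661792 0.18166824 0.3154841 ] [-0.44150857 -0.22536528  0.14546691]
[ 0.53917894 -0.00939568  0.163     ] 0.11010013164008813 120.76673100052997 1.3689187871431503
```

View pics/c8.png

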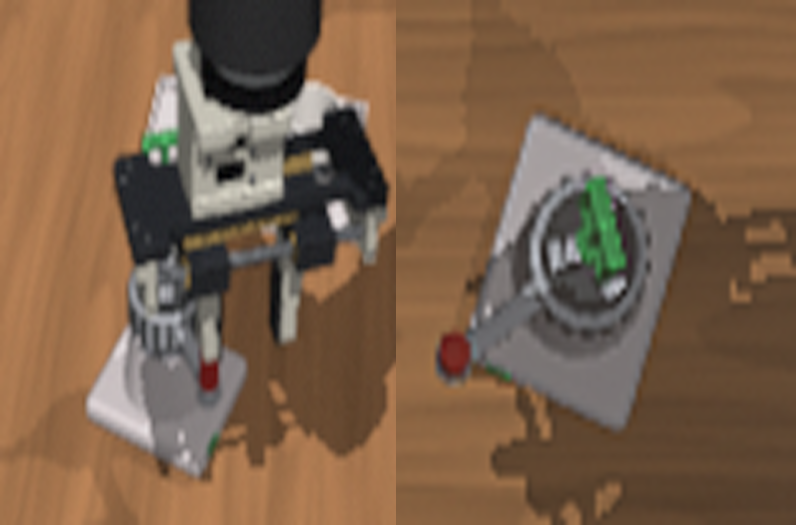

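The top view shows the paddle upright and gripped, with the knob at about (199,262), i.e. ~1.37 rad, so the lever came back more than I expected. I'll measure where the knob was while being pushed (s5) and the current mixer angle.

Run:
```python
from h import *
for f,n in(('s5.png','side'),('s6.png','side'),('side0.png','side'),('t6.png','top'),('top0.png','top')):
    im=cv2.imread('pics/'+f); hsv=cv2.cvtColor(im,cv2.COLOR_BGR2HSV); m=cv2.inRange(hsv,(0,180,60),(5,255,255))|cv2.inRange(hsv,(174,150,60),(180,255,255)); m[:140]=0;m[230:]=0;m[:,:225]=0;m[:,330:]=0
    k,l,st,ce=cv2.connectedComponentsWithStats(m); i=1+np.argmax(st[1:,4]); print(f,st[i])
    # bottom of knob (z=.108) in side; top centre in top
    x0,y0,w,h,_=st[i]
    P=onz(n,y0+h-1,x0+(w-1)/2,.108) if n=='side' else onz(n,*ce[i][::-1],.163)
    d=P[:2]-[.5955,-.104]; print(P,np.linalg.norm(d),np.degrees(np.arctan2(d[1],d[0]))%360)
```

```text
s5.png [248 173   7  15  81]
[ 0.54648692 -0.00553489  0.108     ] 0.1099893677437077 116.46279222982254
s6.png [251 183   5   5  21]
[ 0.53962854 -0.00623276  0.108     ] 0.11260573713139653 119.74685286281446
side0.png [267 151   6  15  60]
[ 0.48952966 -0.13266524  0.108     ] 0.10977890825415666 195.13640681963315
t6.png [259 196   5   6  13]
[ 0.53917894 -0.00939568  0.163     ] 0.11010013164008813 120.76673100052997
top0.png [295 211   7   5  30]
[ 0.49015039 -0.13317327  0.163     ] 0.10931431611556588 195.4783992978606
```

While pushed, the knob really was at ~111°, but it sprang back to ~120° (≈1.37 rad) on release, which is short of firm. I'll re-engage, push further, and unload slowly.

Emit:
send_rows([
  [[0.05,-0.2,0,0.04],[0.11,-0.5,0,0.08],[0.17,-0.75,0,0.1],[0.214,-0.93,0,0.1],[0.214,-0.949,0,0.1],[0.214,-0.949,-0.2,0.1],[0.214,-0.949,-0.4,0.1],[0.214,-0.949,-0.6,0.1],[0.214,-0.949,-0.8,0.1],[0.214,-0.949,-0.92,0.1],[0.214,-0.949,-0.95,0.1],[0.214,-0.949,-0.95,0.1]],
])

```text
clock: 22.62
tool_pos: [0.5398, -0.0107, 0.1259]
orientation: [-180.0, -0.0, -61.1]
force: [0.2, 0.4, 0.7]
opening: 0.0437
gripper_force: 0.0
```

Emit:
send_rows([
  [[0,0,0,0],[0,0,0,0],[0,0,0,0],[0,0,0,0]],
], jaw=0.33)

```text
clock: 23.12
tool_pos: [0.5395, -0.0107, 0.1257]
orientation: [-180.0, -0.0, -61.1]
force: [-0.6, -0.2, -0.1]
opening: 0.0291
gripper_force: 0.0
```

Emit:
send_rows([
  [[0.024,0.017,0,-0.023],[0.0475,0.032,0,-0.045],[0.074,0.043,0,-0.08],[0.101,0.054,0,-0.115],[0.12,0.059,0,-0.14],[0.136,0.064,0,-0.16],[0.15,0.068,0,-0.18],[0.166,0.072,0,-0.197],[0.166,0.072,0,-0.197],[0.166,0.072,0,-0.197]],
])

```text
clock: 24.38
tool_pos: [0.5655, 0.0008, 0.125]
orientation: [179.2, -0.1, -78.1]
force: [-23.7, -4.7, 19.6]
opening: 0.029
gripper_force: 12.3
```

Emit:
send_rows([
  [[0.02,0.004,0,-0.023],[0.038,0.007,0,-0.047],[0.038,0.007,0,-0.047],[0.038,0.007,0,-0.047]],
])

```text
clock: 24.88
tool_pos: [0.572, 0.0023, 0.1249]
orientation: [179.1, -0.1, -82.2]
force: [-27.7, -2.7, 22.4]
opening: 0.0294
gripper_force: 14.2
```

Emit:
send_rows([
  [[-0.008,-0.001,0,0],[-0.016,-0.002,0,0],[-0.024,-0.003,0,0],[-0.032,-0.004,0,0],[-0.04,-0.005,0,0],[-0.048,-0.006,0,0],[-0.056,-0.007,0,0],[-0.064,-0.009,0,0],[-0.064,-0.009,0,0]],
])

```text
clock: 26.0
tool_pos: [0.5634, 0.001, 0.1242]
orientation: [179.5, -0.1, -82.1]
force: [-9.5, -7.4, 3.7]
opening: 0.0292
gripper_force: 4.9
```

Emit:
send_rows([
  [[-0.005,-0.001,0,0],[-0.01,-0.002,0,0],[-0.015,-0.003,0,0],[-0.02,-0.005,0,0],[-0.02,-0.005,0,0],[-0.02,-0.005,0,0]],
])

```text
clock: 26.75
tool_pos: [0.56, 0.0004, 0.1242]
orientation: [179.6, -0.1, -82.1]
force: [-6.7, -6.1, 0.2]
opening: 0.029
gripper_force: 3.9
```

```bash
cat > k.py <<'E'
from h import *
import sys
o=ctrl.get_obs(); print(o['clock'],o['tool_pos'],o['force'])
for n in('side','top'):
    im=snap(n,n[0]+sys.argv[1]+'.png')[:,:,::-1]; hsv=cv2.cvtColor(im,cv2.COLOR_BGR2HSV); m=cv2.inRange(hsv,(0,180,60),(5,255,255))|cv2.inRange(hsv,(174,150,60),(180,255,255)); m[:140]=0;m[230:]=0;m[:,:225]=0;m[:,330:]=0
    k,l,st,ce=cv2.connectedComponentsWithStats(m)
    if k<2: continue
    i=1+np.argmax(st[1:,4]); x0,y0,w,h,_=st[i]
    P=onz(n,y0+h-1,x0+(w-1)/2,.108) if n=='side' else onz(n,*ce[i][::-1],.163)
    d=P[:2]-[.5955,-.104]; a=np.degrees(np.arctan2(d[1],d[0]))%360; print(n,st[i],np.linalg.norm(d),a,np.radians(199.2-a))
E
python3 k.py 7
```

```text
26.75 [5.60018690e-01 3.98454668e-04 1.24185321e-01] [-6.68216988 -6.13448566  0.17514689]
side [246 174   6  15  81] 0.11213759840291829 111.41554250974711 1.5321278152819107
```

Emit:
send_rows([
  [[-0.005,-0.001,0,0],[-0.01,-0.003,0,0],[-0.015,-0.005,0,0],[-0.02,-0.007,0,0],[-0.025,-0.009,0,0],[-0.025,-0.009,0,0],[-0.025,-0.009,0,0]],
])

```text
clock: 27.72
tool_pos: [0.5558, -0.0009, 0.1244]
orientation: [179.7, -0.1, -82.1]
force: [-4.7, -3.9, -0.8]
opening: 0.0292
gripper_force: 2.9
```

```bash
python3 k.py 8
```

```text
27.725 [ 0.55577732 -0.00091282  0.12435218] [-4.67568626 -3.9073619  -0.8434981 ]
side [247 174   6  15  73] 0.11311027798352295 113.09154737671307 1.5028760120739053
```

Emit:
send_rows([
  [[-0.005,-0.002,0,0],[-0.01,-0.004,0,0],[-0.015,-0.006,0,0],[-0.02,-0.008,0,0],[-0.025,-0.01,0,0],[-0.03,-0.012,0,0],[-0.03,-0.012,0,0],[-0.03,-0.012,0,0]],
])

```text
clock: 28.82
tool_pos: [0.5521, -0.0019, 0.1253]
orientation: [180.0, 0.0, -82.1]
force: [-5.0, -1.3, -2.1]
opening: 0.0289
gripper_force: 2.5
```

```bash
python3 k.py 9
```

```text
28.825 [ 0.55208339 -0.00194819  0.12529323] [-4.98987511 -1.32789981 -2.0702687 ]
side [248 173   6  15  76] 0.10939347371569658 115.61821619489277 1.4587773220891955
```

Emit:
send_rows([
  [[-0.01,-0.004,0,0.01],[-0.02,-0.009,0,0.02],[-0.03,-0.014,0,0.04],[-0.04,-0.019,0,0.06],[-0.04,-0.019,0,0.07],[-0.04,-0.019,0,0.07]],
])

```text
clock: 29.68
tool_pos: [0.5451, -0.0056, 0.1259]
orientation: [-179.9, -0.0, -76.0]
force: [-0.8, -0.8, 0.7]
opening: 0.0289
gripper_force: 0.1
```

```bash
python3 k.py 10
```

```text
29.675 [ 0.54508464 -0.0056212   0.125857  ] [-0.82011508 -0.81096537  0.67274388]
side [250 173   6  15  70] 0.1119175188722115 118.9403313017598 1.4007954753441225
```

Force is now zero with the knob resting at ≈119° (~1.40 rad), and it stayed there under slow unloading. Retreat and check carefully.

Emit:
send_rows([
  [[-0.01,-0.005,0,0],[-0.01,-0.005,0,0],[-0.01,-0.005,0,0],[-0.01,-0.005,0,0]],
], jaw=0.45)

```text
clock: 30.28
tool_pos: [0.5425, -0.0067, 0.1255]
orientation: [-180.0, -0.0, -76.0]
force: [0.6, -0.3, 0.2]
opening: 0.0397
gripper_force: 0.0
```

Emit:
send_rows([
  [[0,0,0.05,0],[0,0,0.15,0],[0,0,0.3,0],[0,0,0.5,0],[0,0,0.7,0],[0,0,0.9,0],[-0.1,0.2,0.95,0],[-0.2,0.45,0.95,0],[-0.3,0.75,0.95,0],[-0.3,0.95,0.95,0],[-0.3,1,0.95,0]],
])

```text
clock: 31.65
tool_pos: [0.4821, 0.1954, 0.3162]
orientation: [-180.0, 0.0, -75.9]
force: [-0.4, 0.3, 0.1]
opening: 0.0393
gripper_force: 0.0
```

```bash
python3 k.py 11
python3 - <<'E'
from h import *
# dock outline: brightness mask in first top picture -> world at z=.024
im=cv2.imread('pics/top0.png'); hsv=cv2.cvtColor(im,cv2.COLOR_BGR2HSV)
m=((hsv[...,1]<60)).astype(np.uint8); m[:155]=0;m[225:]=0;m[:,:258]=0;m[:,312:]=0
y,x=np.nonzero(m)
# fit rectangle 150x130 + yaw by IoU, robust to lever and body inside
from scipy.optimize import minimize
g=cv2.GaussianBlur(m.astype(np.float32),(0,0),.6)
def cost(p):
    a=p[2]; cs,sn=np.cos(a),np.sin(a); pts=[]
    for sx,sy in((1,1),(1,-1),(-1,-1),(-1,1)):
        q=[p[0]+sx*.075*cs-sy*.065*sn,p[1]+sx*.075*sn+sy*.065*cs,.024]; r,c=proj('top',q); pts.append((c,r))
    k=np.zeros((384,512),np.uint8); cv2.fillPoly(k,[np.round(np.array(pts)*16).astype(np.int32)],1,lineType=cv2.LINE_8,shift=4)
    return float(np.abs(k-g).sum())
best=min(((cost((cx,cy,np.radians(an))),cx,cy,an) for an in np.arange(-27,-14,1) for cx in np.arange(.588,.603,.002) for cy in np.arange(-.111,-.098,.002)))
print(best)
r=minimize(lambda p:cost((p[0],p[1],p[2]*10)),(best[1],best[2],np.radians(best[3])/10),method='Nelder-Mead',options=dict(initial_simplex=[[best[1],best[2],np.radians(best[3])/10],[best[1]+.002,best[2],np.radians(best[3])/10],[best[1],best[2]+.002,np.radians(best[3])/10],[best[1],best[2],np.radians(best[3]+2)/10]])); print(r.fun,r.x[:2],np.degrees(r.x[2]*10))
t=cv2.imread('pics/t11.png'); s=cv2.imread('pics/s11.png'); cv2.imwrite('pics/c9.png',np.hstack([cv2.resize(s[110:215,190:290],None,fx=4,fy=5,interpolation=cv2.INTER_CUBIC),cv2.resize(t[145:225,250:330],(400,525),interpolation=cv2.INTER_CUBIC)]))
E
```

```text
31.65 [0.48205394 0.19543117 0.31617929] [-0.44351301  0.34895711  0.08035191]
side [251 172   4  16  59] 0.1119175188722115 118.9403313017598 1.4007954753441225
top [259 199   2   2   3] 0.11725184881275735 121.2897598140375 1.3597902122646448Traceback (most recent call last):
  File "<stdin>", line 15, in <module>
  File "<stdin>", line 15, in <genexpr>
  File "<stdin>", line 12, in cost
  File "h.py", line 17, in proj
    K,e,_=cal(n); c=R(n).T@(np.array(p)-e); q=K@[c[0],-c[1],-c[2]]; return q[1]/q[2],q[0]/q[2]
                    ~^^^
  File "h.py", line 8, in R
    a=np.array(cal(n)[2]['attitude'],float)
               ~~~^^^
  File "h.py", line 6, in cal
    c=ctrl.calibration(n); return np.array(c['mtx'],float),np.array(c['eye'],float),c
ValueError: time passes only in moves, steps and waits
```

Run:
```python
import numpy as np, cv2
from scipy.spatial.transform import Rotation as Ro
from scipy.optimize import minimize
def mk(f,cx,cy,eye,att):
    R=Ro.from_euler('xyz',att,degrees=True).as_matrix(); eye=np.array(eye)
    def pr(p):
        c=R.T@(np.array(p)-eye); return cx+f*c[0]/-c[2], cy+f*-c[1]/-c[2]
    return pr
T=mk(383.92955817,259.37128265,200.18708103,[.45004607,.00803024,1.44845879],[3.68556638,-.53374217,-89.98964242])
S=mk(348.58631895,253.96707211,182.99066034,[.46947089,.87679392,.91990241],[48.14988168,-.73879032,-174.99574742])
U=8
def quad(p):
    a=p[2]; cs,sn=np.cos(a),np.sin(a); pts=[]
    for z in(0,.024):
        for sx,sy in((1,1),(1,-1),(-1,-1),(-1,1)): pts.append((p[0]+sx*.075*cs-sy*.065*sn,p[1]+sx*.075*sn+sy*.065*cs,z))
    return pts
for nm,P,f,box in(('top',T,'top0.png',(155,225,258,312)),('top6',T,'t6.png',(155,225,258,312)),('side',S,'side0.png',(172,215,205,285))):
    im=cv2.imread('pics/'+f); hsv=cv2.cvtColor(im,cv2.COLOR_BGR2HSV)
    m=(hsv[...,1]<60).astype(np.float32); r0,r1,c0,c1=box
    g=cv2.resize(m[r0:r1,c0:c1],None,fx=U,fy=U,interpolation=cv2.INTER_LINEAR)
    def cost(p):
        pts=np.array([P(q) for q in quad((p[0],p[1],p[2]*10))]); hull=cv2.convexHull(((pts-[c0,r0]+.5)*U-.5).astype(np.float32))
        k=np.zeros(g.shape,np.uint8); cv2.fillPoly(k,[np.round(hull*16).astype(np.int32)],1,shift=4)
        w=np.ones_like(g); 
        if nm=='side': w[:110]=0   # ignore body zone, use lower part
        return float((np.abs(k-g)*w).sum())/U**2
    x0=np.array([.595,-.104,np.radians(-20.9)/10]); best=None
    for s in(.004,.002):
        for e in(1,-1):
            r=minimize(cost,x0,method='Nelder-Mead',options=dict(initial_simplex=[x0,x0+[e*s,0,0],x0+[0,e*s,0],x0+[0,0,e*s*1.5]],xatol=1e-5,fatol=.01)); 
            if best is None or r.fun<best.fun: best=r
    print(nm,round(best.fun,1),np.round(best.x[:2],4),np.degrees(best.x[2]*10),'area',m[r0:r1,c0:c1].sum())
# knob rendering fit: side & top for start and end
for tag,(ss,tt),a0 in(('start',('side0.png','top0.png'),195),('end',('s11.png','t6.png'),120)):
    for nm,P,f in(('side',S,ss),('top',T,tt)):
        hsv=cv2.cvtColor(cv2.imread('pics/'+f),cv2.COLOR_BGR2HSV); m=cv2.inRange(hsv,(0,140,50),(7,255,255))|cv2.inRange(hsv,(172,120,50),(180,255,255))
        u,v=P((.5955+.11*np.cos(np.radians(a0)),-.104+.11*np.sin(np.radians(a0)),.14)); k=np.zeros_like(m); k[int(v)-12:int(v)+13,int(u)-9:int(u)+10]=1; m=m*k
        y,x=np.nonzero(m); obs=np.array([x.mean(),y.mean()])
        def model(a):
            c=np.array([.5955+.11*np.cos(a),-.104+.11*np.sin(a)]); pts=[P((c[0]+.011*np.cos(b),c[1]+.011*np.sin(b),z)) for z in(.108,.168) for b in np.linspace(0,6.28,24)]
            h=cv2.convexHull((np.array(pts)).astype(np.float32)); M=cv2.moments(h); return np.array([M['m10']/M['m00'],M['m01']/M['m00']])
        ang=np.arange(a0-12,a0+12,.2); e=[np.linalg.norm(model(np.radians(a))-obs) for a in ang]; print(tag,nm,len(x),obs,ang[np.argmin(e)],min(e))
```

```text
top 79.6 [ 0.5963 -0.105 ] -20.50979401558312 area 1392.0
top6 172.4 [ 0.596  -0.1045] -21.053762279944884 area 1277.0
side 35.4 [ 0.5981 -0.1116] -20.62544457685761 area 1047.0
start side 80 [269.625 158.075] 196.59999999999923 0.13846793160308712
start top 34 [298.11764706 212.76470588] 197.1999999999992 0.308633834615032
end side 76 [252.56578947 179.86842105] 119.40000000000016 0.0618005571872223
end top 30 [261.2        198.33333333] 120.40000000000018 0.39894349923560957
```

Run:
```python
from h import *
im=snap('side','s12.png')[:,:,::-1]; hsv=cv2.cvtColor(im,cv2.COLOR_BGR2HSV)
x=[proj('side',[.5955,-.104,z]) for z in(.246,.172)]; print('expected axis top/bottom of blade',x)
m=cv2.inRange(hsv,(45,90,30),(85,255,255)); m[:128]=0;m[165:]=0;m[:,:225]=0;m[:,:].T[262:]=0
k,l,st,ce=cv2.connectedComponentsWithStats(m)
for i in range(1,k):
    if st[i,4]>15: print(st[i],ce[i])
for r in range(130,162,4):
    c=np.nonzero(m[r])[0]; print(r,c.min() if len(c) else None,c.max() if len(c) else None)
im=snap('top','t12.png')[:,:,::-1]; hsv=cv2.cvtColor(im,cv2.COLOR_BGR2HSV); m=cv2.inRange(hsv,(45,90,30),(85,255,255)); m[:165]=0;m[205:]=0;m[:,:270]=0;m.T[310:]=0
y,xx=np.nonzero(m); print('top',y.mean(),xx.mean(),'expected mid',proj('top',[.5955,-.104,.246]),proj('top',[.5955,-.104,.172]))
```

```text
expected axis top/bottom of blade [(np.float64(136.62382522626893), np.float64(239.64972254318772)), (np.float64(154.04025694524952), np.float64(239.95282422987842))]
[233 136  14   8  45] [239.62222222 138.33333333]
130 None None
134 None None
138 233 245
142 245 245
146 None None
150 None None
154 None None
158 None None
top 179.7171717171717 290.2929292929293 expected mid (np.float64(178.68809504308754), np.float64(291.36258348100546)) (np.float64(181.34646643363388), np.float64(289.3168659198973))
```

The paddle is exactly upright on the chuck axis. Handing in.

```bash
python3 -c "
from plant import ctrl
print(ctrl.close_job())"
```

```text
the job is handed in; nothing more can be done
None
```

I handed the job in at about 32 s: the green paddle stands upright on the chuck face with the jaws closed on it. The lever sprang back to about 1.39 rad (±0.03) after I pushed it to about 1.65, right at the 1.4 "firm" mark, and I didn't test the grip by pulling; the white paddle, mug and cup were left alone.

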